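# Nest a connector half-shell and hold the inspection torch on it

## Robot

A 6-joint arm with a two-finger parallel gripper is mounted at the origin on the work surface. World frame = base frame: x ahead of the robot, y to its left, z up, the work surface at z = 0. Lengths are in m, angles in degrees, forces in N, time in s.
With the tool pointing down it reaches from about 0.4 to 0.825 m from the base axis. Payload 7 kg.
Tool frame: the origin (TCP) lies at the centre of the arm's flange, where the gripper is bolted on; the fingertips stand 178 mm ahead of it and the grasp point (between the pads) lies 159 mm ahead of it (ctrl.hold_point_z is the distance from the TCP to the grasp point, in m); z points along the fingers, y is the line along which they close (so a half turn about z gives the same grasp; the last joint's range is limited). The gripper opens to 88 mm and grips with 3 to 60 N. Pads are 19 mm wide; open, the fingers measure 130 mm over their backs; the gripper's body (78 mm by 193 mm) begins 47 mm behind the grasp point.
Start: joints at [90.991, 20.546, 0.682, 0, -70.136, -16.507], TCP at [0.181, 0.65, 0.405] pointing down, gripper open.
Joint ranges: [-176.03, 176.03], [-82.01, 121.73], [-58.28, 71.71], [-173.87, 95.51], [-174.79, -0.11], [-173.66, 173.66]. Speed limits (degrees/s): [136.94, 136.94, 172.46, 180, 180, 180].

## Interface

Orientations are given as [roll, pitch, yaw] about the fixed x, y, z axes, in that order (R = Rz(yaw) Ry(pitch) Rx(roll)).
In Python, from plant import ctrl gives the robot as it stands.
- The arm moves only by the shell command python3 -m inch 'ROWS'. ROWS is JSON, one flat list of numbers, 7 for each row, row after row: the closure, from 0 (fully open) to 1 (shut), then the shift along the tool's x, y, z in mm, then the turn, a rotation vector about the tool's x, y, z in degrees. In form: [hand, x, y, z, wx, wy, wz, hand, x, y, z, wx, wy, wz, ...]. A call has 1 to 5 rows; each row is the pose to reach, as a shift and turn from the pose commanded when the call began, along the tool's axes at that moment; what a row does not reach only later rows make up. A row lasts 1/10 s, in which the tool goes at most 50 mm and 8.59 degrees, less where a joint would pass 70% of its speed; a pose out of reach is approached as far as the arm can. A call with a gripper value outside its range is refused whole. The fingers move at their own pace and stop on an object; the grip force is fixed at half the most. Time passes only in rows, so rows that repeat a pose let the fingers close. It gives the time, the measured TCP pose, the force, the opening and the grip force at its end, in the units of the state.
- ctrl.get_obs(): the state, without advancing time (a new reading comes with each control period).
- ctrl.snapshot(name): name is "scene" or "top" or "wrist"; returns a dict with "frame" (400x640x3 uint8, red, green, blue), "K" (3x3 intrinsics, pixels), "R" (3x3) and "t" (3): a world point X has camera coordinates R X + t. Camera axes: x right, y down, z forward; pixel columns grow to the right and rows downward; lengths in m; the calibration is good to about 2 mm. A picture is of the moment at which its call begins. There is no depth.
- ctrl.close_job(): hands the job in; it is judged then, once.
Trained networks look in a picture, given as the dict that the camera call returned (one of the last four; its "shot" number tells which), for a name from the list of things; names that differ only in an ending like _2 or _b are one class to them, and where a whole thing is asked for, a point or a joint stands for the part that bears it (a point fixed in the world has none). Each returns a list of dicts, best first, with "p" (0 to 1); they miss things now and then, are a little off and sometimes report something else, mostly with a low value. They report only what shows in the picture. A call takes as long as a camera call. They do not tell look-alikes from the thing itself.
- ctrl.recognise(picture, thing): "location" ([x, y, z] in m, in world coordinates, good to about 4 mm: the middle of the surface that is visible of it).
- ctrl.trace(picture, thing): "pixels" (400x640 bool, what is visible of it).
- ctrl.mark_of(picture, thing): "location" ([x, y, z] in m, in world coordinates, good to about 4 mm: a listed point, or the origin of a listed thing).
The state is a dict: "clock": time; "joint_pos": joint angles; "qvel": joint speeds; "tau": joint torques, N m; "tool_pos": TCP position; "orientation": TCP orientation; "force": force on the tool from outside, world axes, zero at the start; "moment": the same for the moment, N m; "opening": finger opening in m; "gripper_force": force on a finger pad.
Only numpy, scipy, OpenCV 4.12 (cv2) and the standard library are available. Lean on these libraries where they do the work, as an engineer would, in place of code of your own. Each camera call takes 0.05 s, during which the arm holds its last target. There are 200 camera calls.

## Task

Seat the grey connector half-shell, open side up, flat, square and fully down in the pocket of the blue nest and let go of it. Then draw the yellow inspection torch out of its well in the black tool stand and light the seated shell for inspection: finish while holding the torch still in the air, clear of everything, slanted at about 45 degrees, its lens about 12 cm from the shell and aimed at the shell's middle. Leave the two screwdrivers, the red tin and the pliers where they are.

Things in the scene. Friction and masses are not known exactly. Their poses are not given: they have to be found in the camera images.
- shell: Grey plastic half-shell (about 60 g), an open trough, starts open side up on the bench. T outline: main body 50 (x) x 40 (y) mm, cable neck 26 (x) x 22 (y) mm on the middle of its +x end, all 20 mm high; walls and floor 3 mm. Pinch it across the main body's long side walls (y = +-20 mm). Origin: centre of the main body's underside; x towards the neck, z up out of the open side.
- shell_mid (a point): Middle of the shell's main body, 10 mm above its underside, on its origin's z axis: the point to light.
- nest: Fixed blue plate 130 (x) x 100 (y) x 12 mm with aluminium locators 10 mm high (tops 22 mm above the bench) round a T pocket with 2 mm play on each side of the shell; neck end open. Mid both y sides a finger gap 36 mm long (x), open to the plate's edge, bares the shell's side walls. Origin: centre of the underside, on the bench; the pocket's neck points to +x, z up.
- nest_pocket (a point): Where a seated shell's origin lies: pocket floor, 12 mm above the bench, centre of the pocket's main part, 12 mm to -x of the nest's origin; axes as the nest's. The shell goes in with its x along the nest's x and stands 10 mm proud of the locators.
- stand: Fixed black tool stand, block 60 (x) x 150 (y) x 65 mm high, foot 74 x 164 mm. Three holes in a row along y, 60 mm deep: torch well at y = +42, red driver -18, green driver -54 mm. Origin: centre of the underside, on the bench; z up. The red handle is 60 mm from the torch's axis, so grip the torch on its +-x sides (of the stand).
- stand_well (a point): Centre of the mouth of the torch's well, diameter 34 mm, in the stand's top face 65 mm above the bench; 60 mm deep.
- torch: Inspection torch, 135 mm long, about 110 g, loose in its well, lens down, 75 mm showing. Yellow barrel 24 mm in diameter from 36 mm above the lens to the tail; black head 30 mm in diameter, 28 mm long, then a short cone. 3 mm switch dome on the tail. Origin: centre of the lens face; z from lens to tail (up at the start), it shines along -z. Round: yaw about z is arbitrary.
- driver_red: Bystander: small screwdriver with a red handle 21 mm in diameter and 62 mm tall standing on the tool stand, its blade in a hole. Origin: foot of the handle, at the stand's top face.
- driver_green: Bystander: as the red one, with a green handle.
- tin: Bystander: open red round tin of small screws, 72 mm in diameter, 24 mm high, on the bench. Origin: centre of its underside.
- pliers: Bystander: side cutters with blue handles lying on the bench, about 165 mm long (x, jaws to +x), 35 wide, 12 mm high. Origin: under the middle.
Mind the look-alikes: they are no part of the job. What is shaped like the shell but brown or turquoise is not meant.

How it is judged:
By the outcome, as a careful person would: the job done as asked, in the order asked, and still so for the second after the job is handed in, while the arm keeps its last pose, push and grip.
It also fails if it takes over 64 s, if anything falls off the work surface, if the arm or the gripper's body presses on something with over 40 N, if the wrist force passes 120 N, or if a joint passes its speed limit or range.

## Working session

There is one attempt and no reset: what is moved stays moved. The work goes in short steps, Python scripts to look and compute and a shell command to move; the robot and the scene stay as the last step left them, time stands still between calls to the robot, and variables do not carry over. Pictures are saved under pics/ and viewed, at most 12 in all, crops included, and the job is handed in when it is done.

```bash
ls; mkdir -p pics; cat > h.py <<'E'
from plant import ctrl
import numpy as np, cv2
from scipy.spatial.transform import Rotation as Ro
def pose():
    o=ctrl.get_obs(); return np.array(o["tool_pos"]),Ro.from_euler('xyz',o["orientation"],degrees=True)
def save(s,n): cv2.imwrite(f"pics/{n}.png",cv2.cvtColor(s["frame"],cv2.COLOR_RGB2BGR))
def proj(s,X):
    c=np.array(s["R"])@np.array(X)+s["t"]; p=np.array(s["K"])@c; return p[:2]/p[2]
def ray(s,uv,z):
    "world points at height z for pixels uv (N,2)"
    uv=np.atleast_2d(uv); R=np.array(s["R"]); C=-R.T@np.array(s["t"])
    d=(R.T@np.linalg.inv(s["K"])@np.c_[uv,np.ones(len(uv))].T).T
    return C+d*((z-C[2])/d[:,2])[:,None]
def delta(P,R):
    "shift mm and rotvec deg from the present pose to world TCP P, rotation R"
    p,r=pose(); return np.round(r.inv().apply(np.array(P)-p)*1000,1),np.round((r.inv()*R).as_rotvec(degrees=True),2)
def down(yaw):
    "tool pointing down; tool y (closing line) at world angle yaw or yaw+180"
    p,r=pose(); best=None
    for k in (0,180):
        a=np.radians(yaw+k); y=np.array([np.cos(a),np.sin(a),0]); z=np.array([0,0,-1.]); x=np.cross(y,z)
        R=Ro.from_matrix(np.c_[x,y,z]); m=(r.inv()*R).magnitude()
        if best is None or m<best[0]: best=(m,R)
    return best[1]
E
python3 - <<'E'
from h import *
print({k:np.round(v,3).tolist() for k,v in ctrl.get_obs().items()})
s={}
for n in("scene","top"):
    s=ctrl.snapshot(n); save(s,n)
    for t in("shell","nest","nest_pocket","stand","stand_well","torch","tin","pliers","driver_red","driver_green"):
        print(n,t,[(round(d["p"],2),np.round(d["location"],3).tolist()) for d in ctrl.mark_of(s,t)][:4])
E
```

```text
pics
{'clock': 0.0, 'joint_pos': [90.992, 20.592, 0.635, -0.021, -70.136, -16.506], 'qvel': [-0.008, 0.16, -0.066, -0.019, -0.058, -0.128], 'tau': [0.002, -58.272, 29.305, 6.997, 0.007, -0.0], 'tool_pos': [0.18, 0.65, 0.404], 'orientation': [179.905, -0.008, -15.521], 'force': [-0.611, 0.086, 1.86], 'moment': [0.032, 0.033, 0.034], 'gripper_force': 0.0, 'opening': 0.088}
scene shell [(0.85, [0.45, -0.071, -0.001]), (0.84, [0.329, -0.117, -0.003]), (0.65, [0.425, 0.046, 0.001])]
scene nest [(0.96, [0.593, 0.233, 0.002]), (0.21, [0.564, -0.269, 0.001]), (0.16, [0.312, -0.242, 0.003])]
scene nest_pocket [(0.71, [0.582, 0.232, 0.014])]
scene stand [(0.88, [0.565, -0.271, 0.001])]
scene stand_well [(0.79, [0.551, -0.234, 0.063])]
scene torch [(0.66, [0.587, -0.326, 0.064])]
scene tin [(0.74, [0.639, 0.032, 0.003])]
scene pliers []
scene driver_red [(0.79, [0.575, -0.288, 0.066])]
scene driver_green [(0.62, [0.583, -0.324, 0.065])]
top shell [(0.88, [0.452, -0.067, 0.0]), (0.76, [0.33, -0.117, -0.002]), (0.65, [0.574, -0.288, 0.065])]
top nest [(0.74, [0.595, 0.232, 0.001]), (0.72, [0.573, -0.287, 0.064]), (0.26, [0.569, -0.274, -0.005])]
top nest_pocket []
top stand [(0.64, [0.57, -0.275, 0.001])]
top stand_well [(0.96, [0.548, -0.233, 0.063])]
top torch [(0.76, [0.549, -0.232, 0.008])]
top tin [(0.76, [0.644, 0.031, 0.002])]
top pliers [(0.7, [0.314, -0.243, -0.001])]
top driver_red [(0.66, [0.577, -0.289, 0.063])]
top driver_green [(0.5, [0.591, -0.325, 0.069])]
```

View pics/scene.png

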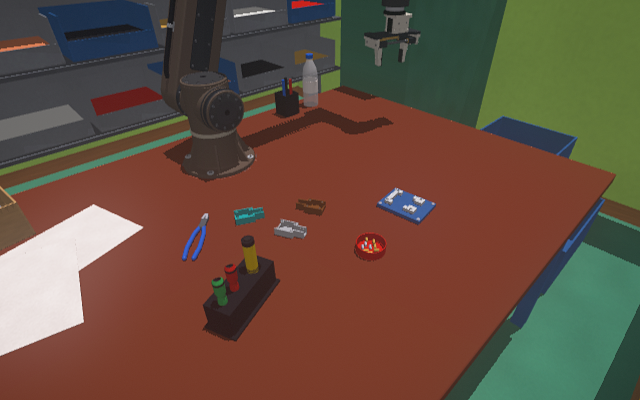

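View pics/top.png

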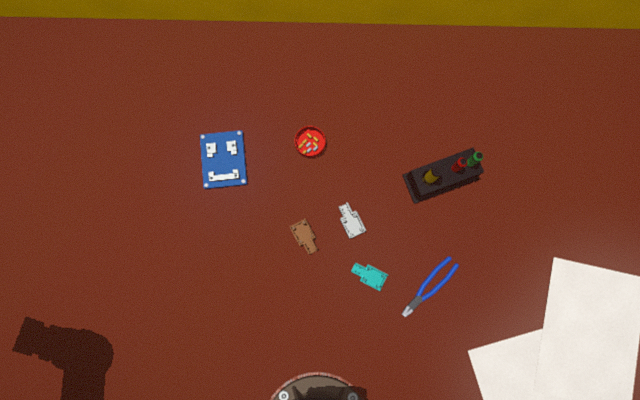

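```bash
python3 - <<'E'
from h import *
s=ctrl.snapshot("top")
for p in ([.451,-.069,.02],[.33,-.117,.02],[.425,.046,.02],[.594,.232,.012]): print(p,proj(s,p).round(),s["frame"][tuple(proj(s,p).round().astype(int)[::-1])])
for t in("shell","nest"):
  for d in ctrl.trace(s,t):
    m=d["pixels"]; ys,xs=np.nonzero(m); c=s["frame"][m].mean(0).round()
    W=ray(s,np.c_[xs,ys],.02 if t=="shell" else .012)[:,:2]
    box=cv2.minAreaRect((W*1000).astype(np.float32))
    print(t,round(d["p"],2),m.sum(),c,[np.round(b,1) for b in box],xs.mean().round(),ys.mean().round())
E
```

```text
[0.451, -0.069, 0.02] [352. 222.] [207 209 205]
[0.33, -0.117, 0.02] [373. 277.] [ 51 189 182]
[0.425, 0.046, 0.02] [301. 233.] [161 108  73]
[0.594, 0.232, 0.012] [223. 159.] [ 64 109 176]
shell 0.73 514 [146.  99.  66.] [array([416.4,  37.8]), array([78. , 41.4]), np.float64(30.5)] 303.0 235.0
shell 0.65 570 [181. 179. 175.] [array([457. , -64.5]), array([77.8, 44.6]), np.float64(27.1)] 351.0 222.0
shell 0.65 501 [ 58. 177. 170.] [array([ 335. , -105.5]), array([74.7, 40.5]), np.float64(63.6)] 370.0 276.0
nest 0.83 2354 [ 93. 126. 174.] [array([592.5, 232. ]), array([131.5, 102.9]), np.float64(7.4)] 223.0 160.0
```

The top view shows the grey shell at (352,221) with its neck up (+x). The nest is at (223,160), with its open neck end also up and a yaw of about 7°. The torch is at (431,177) in the stand. The brown (303,235) and turquoise (370,276) shells are decoys. I'll pass over the nest first, look at it, then go to the shell.

```bash
python3 - <<'E'
from h import *
print(delta([.57,.23,.40],down(97.4)), delta([.45,-.07,.40],down(117)))
s=ctrl.snapshot("wrist"); R=np.array(s["R"]);p,r=pose();print("cam in tool",r.inv().apply(-R.T@s["t"]-p), s["K"][0], "fwd",r.inv().apply(R[2]))
E
```

```text
(array([487.7, 300.9,   4.7]), array([ -0.  ,   0.  , -22.92])) (array([452.3, 622.1,   4.7]), array([ -0.  ,   0.  , -42.52]))
cam in tool [0.0706511  0.00093818 0.0201756 ] [352.41781028   0.         316.2854458 ] fwd [-2.65471586e-01  9.63016196e-04  9.64118203e-01]
```

```bash
python3 -m inch '[0,488,301,5,0,0,-23,0,488,301,5,0,0,-23,0,488,301,5,0,0,-23,0,488,301,5,0,0,-23,0,488,301,5,0,0,-23]'; python3 -c "
from h import *
print(delta([.57,.23,.40],down(97.4)))"
```

```text
clock: 1.8
tool_pos: [0.3514, 0.4654, 0.4028]
orientation: [-180.0, -0.0, 7.5]
force: [0.9, 0.9, 0.5]
opening: 0.0874
gripper_force: 0.0
(array([185.8, 262. ,   2.7]), array([-0.03, -0.02,  0.12]))
```

```bash
python3 -m inch '[0,186,262,3,0,0,0,0,186,262,3,0,0,0,0,186,262,3,0,0,0,0,186,262,3,0,0,0,0,186,262,3,0,0,0]'; python3 -m inch '[0,60,80,0,0,0,0,0,60,80,0,0,0,0]';  python3 - <<'E'
from h import *
s=ctrl.snapshot("wrist"); save(s,"nest")
print(pose()[0])
for t in("nest","nest_pocket"): print(t,[(round(d["p"],2),np.round(d["location"],4).tolist()) for d in ctrl.mark_of(s,t)][:3])
for d in ctrl.trace(s,"nest")[:1]:
    ys,xs=np.nonzero(d["pixels"]); W=ray(s,np.c_[xs,ys],.012)[:,:2]*1000; print(cv2.minAreaRect(W.astype(np.float32)),xs.min(),xs.max(),ys.min(),ys.max())
# aluminium locators: bright, low saturation
f=s["frame"]; hsv=cv2.cvtColor(f,cv2.COLOR_RGB2HSV); m=((hsv[...,1]<60)&(hsv[...,2]>140)).astype(np.uint8)
n,l,st,c=cv2.connectedComponentsWithStats(m)
for i in range(1,n):
    if st[i,4]>100:
        ys,xs=np.nonzero(l==i); W=ray(s,np.c_[xs,ys],.022)[:,:2]*1000; print(st[i],[np.round(b,1) for b in cv2.minAreaRect(W.astype(np.float32))])
print(delta([.45,-.07,.40],down(117)))
E
```

```text
clock: 2.3
tool_pos: [0.5216, 0.2821, 0.4005]
orientation: [-180.0, -0.0, 7.5]
force: [1.2, 0.5, -0.2]
opening: 0.0872
gripper_force: 0.0
clock: 2.5
tool_pos: [0.5916, 0.2105, 0.4005]
orientation: [-180.0, -0.0, 7.5]
force: [1.3, 2.6, 0.2]
opening: 0.0877
gripper_force: 0.0
[0.59535829 0.20604766 0.39993127]
nest [(0.63, [0.5953, 0.2366, -0.0002])]
nest_pocket [(0.92, [0.5864, 0.2353, 0.0134])]
((595.037109375, 233.8402099609375), (128.80677795410156, 100.50313568115234), 7.494785308837891) 244 342 100 221
[246  98  15  14 129] [array([649.2, 279.3]), array([ 8.1, 16.9]), np.float64(42.4)]
[335  98  13  13 110] [array([661.1, 194.6]), array([ 7.9, 14.4]), np.float64(45.5)]
[260 124  27  35 756] [array([616.5, 256.7]), array([34.1, 26.1]), np.float64(7.5)]
[308 124  25  34 727] [array([623.1, 210.1]), array([33.1, 24.4]), np.float64(7.5)]
[252 190  75  31 786] [array([556.8, 236.2]), array([29.3, 83.2]), np.float64(20.1)]
[614 225  26  17 192] [array([ 572.1, -134.9]), array([34.8, 14.1]), np.float64(74.6)]
[124 286  49   5 139] [array([433.2, 381.6]), array([ 5.1, 54.9]), np.float64(7.5)]
(array([-1.758e+02,  2.606e+02, -1.000e-01]), array([ 1.000e-02,  4.000e-02, -1.968e+01]))
```

View pics/nest.png

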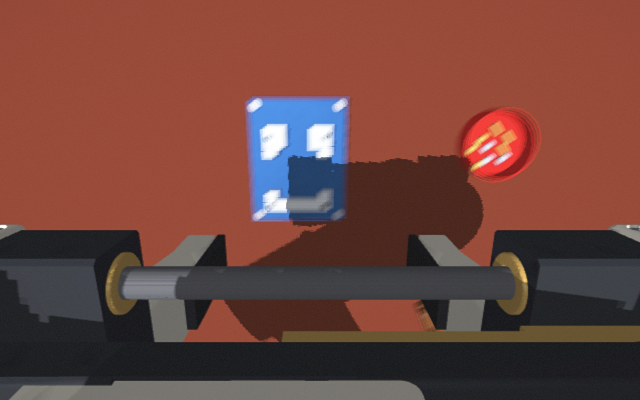

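The picture shows the nest at pixels 247–349 × 97–221, but the arm was still moving and the trace is about 5 px too far left. I'll remeasure the settled view with my own blue mask.

```bash
cat >> h.py <<'E'
def nestfit(s):
    f=s["frame"]; hsv=cv2.cvtColor(f,cv2.COLOR_RGB2HSV)
    m=((hsv[...,0]>95)&(hsv[...,0]<125)&(hsv[...,1]>110)&(hsv[...,2]>25)).astype(np.uint8); m[225:]=0
    n,l,st,c=cv2.connectedComponentsWithStats(m); i=1+st[1:,4].argmax(); ys,xs=np.nonzero(l==i)
    W=ray(s,np.c_[xs,ys],.010)[:,:2]*1000; print("nest",st[i],cv2.minAreaRect(W.astype(np.float32)))
E
python3 - <<'E'
from h import *
for k in range(3):
    s=ctrl.snapshot("wrist"); p=pose()[0]; print(p)
    nestfit(s)
    print(proj(s,[.595,.234,.012]), proj(s,p+[0,0,-.159]))
save(s,"nest2")
for t in("nest","nest_pocket"): print(t,[(round(d["p"],2),np.round(d["location"],4).tolist()) for d in ctrl.mark_of(s,t)][:3])
f=s["frame"]; hsv=cv2.cvtColor(f,cv2.COLOR_RGB2HSV); m=((hsv[...,1]<60)&(hsv[...,2]>140)).astype(np.uint8)
n,l,st,c=cv2.connectedComponentsWithStats(m)
for i in range(1,n):
    if st[i,4]>100 and st[i,0]<400 and st[i,1]<230:
        ys,xs=np.nonzero(l==i); W=ray(s,np.c_[xs,ys],.022)[:,:2]*1000; print(st[i],[np.round(b,1) for b in cv2.minAreaRect(W.astype(np.float32))])
s=ctrl.snapshot("top");m=cv2.cvtColor(s["frame"],cv2.COLOR_RGB2HSV);m=(m[...,0]>95)&(m[...,0]<125)&(m[...,1]>90); m[:,:150]=0;m[:,280:]=0; m[260:]=0
ys,xs=np.nonzero(m); print("top",len(xs),cv2.minAreaRect((ray(s,np.c_[xs,ys],.012)[:,:2]*1000).astype(np.float32)))
E
```

```text
[0.59057113 0.21182308 0.399895  ]
nest [ 244  100   99  122 8811] ((594.0827026367188, 233.79891967773438), (129.24676513671875, 99.9209976196289), 7.3080291748046875)
[294.0511165  162.74805072] [312.26201726 269.96164451]
[0.59013919 0.21250152 0.40009164]
nest [ 246  100   98  121 8724] ((594.1893310546875, 233.65032958984375), (128.14312744140625, 99.7248306274414), 7.4031243324279785)
[295.09388167 162.27501089] [312.97169386 269.65877579]
[0.58992477 0.21292151 0.40025934]
nest [ 247  100   98  121 8788] ((593.931884765625, 233.485107421875), (128.20745849609375, 99.77719116210938), 7.479217529296875)
[295.8340947  162.01045773] [313.63418378 269.36774179]
nest [(0.68, [0.5941, 0.2354, 0.0006])]
nest_pocket [(0.66, [0.583, 0.2337, 0.0136])]
[261 127  22  32 606] [array([613.2, 259.9]), array([31.1, 21.3]), np.float64(7.5)]
[308 127  22  32 596] [array([619.3, 213.2]), array([31.1, 21.3]), np.float64(7.5)]
[264 192  64  20 710] [array([554.8, 229.2]), array([20.9, 66.8]), np.float64(7.5)]
top 1573 ((589.3311157226562, 231.906982421875), (121.80054473876953, 100.64883422851562), 7.535026550292969)
```

```bash
python3 -c "
from h import *
print(delta([.45,-.07,.36],down(117)))"
```

```text
(array([-176. ,  262.3,   40.3]), array([-1.000e-02, -2.000e-02, -1.941e+01]))
```

```bash
python3 -m inch '[0,-176,262,40,0,0,-19.4,0,-176,262,40,0,0,-19.4,0,-176,262,40,0,0,-19.4,0,-176,262,40,0,0,-19.4,0,-176,262,40,0,0,-19.4]'; python3 -m inch '[0,-40,62,0,0,0,0,0,-40,62,0,0,0,0,0,-40,62,0,0,0,0,0,-40,62,0,0,0,0]';  python3 - <<'E'
from h import *
for k in range(2): s=ctrl.snapshot("wrist")
save(s,"shell")
print(pose()[0])
print([(round(d["p"],2),np.round(d["location"],4).tolist()) for d in ctrl.mark_of(s,"shell")][:3])
for d in ctrl.trace(s,"shell"):
    ys,xs=np.nonzero(d["pixels"]); W=ray(s,np.c_[xs,ys],.02)[:,:2]*1000; print(s["frame"][d["pixels"]].mean(0).round(),cv2.minAreaRect(W.astype(np.float32)),xs.min(),xs.max(),ys.min(),ys.max())
E
```

```text
clock: 3.5
tool_pos: [0.4787, -0.0106, 0.3689]
orientation: [180.0, -0.1, 27.0]
force: [1.1, -0.7, -0.4]
opening: 0.0878
gripper_force: 0.0
clock: 3.9
tool_pos: [0.4724, -0.0832, 0.369]
orientation: [180.0, -0.0, 26.9]
force: [0.1, 0.6, 0.1]
opening: 0.0875
gripper_force: 0.0
[ 0.47264434 -0.08242543  0.36888391]
[(0.83, [0.447, -0.071, 0.0006]), (0.79, [0.4243, 0.0449, -0.0008]), (0.61, [0.5655, -0.2739, -0.0013])]
[103.  68.  47.] ((418.6590270996094, 34.333953857421875), (76.69718933105469, 46.87781524658203), 30.197355270385742) 149 205 130 210
[165. 166. 170.] ((460.5417785644531, -63.818119049072266), (76.03398132324219, 39.20893859863281), 26.89741325378418) 272 313 139 217
[ 63. 179. 180.] ((337.6893310546875, -106.03115844726562), (79.99210357666016, 46.16851043701172), 68.261474609375) 257 314 262 330
```

View pics/shell.png

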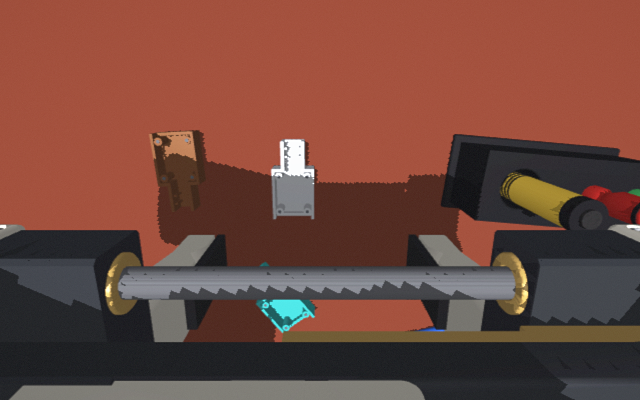

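The grey shell is at cols 272–313, rows 139–217, neck up, and its width comes out at 39 mm, so the fit is good. Origin ≈ (0.449, -0.070), yaw 27°.

```bash
python3 -c "
from h import *
print(delta([.4503,-.069,.26],down(116.9)),delta([.4503,-.069,.181],down(116.9)))"
```

```text
(array([-14. , -22. , 108.8]), array([-0.  , -0.01,  0.08])) (array([-14. , -22. , 187.8]), array([-0.  , -0.01,  0.08]))
```

```bash
python3 -m inch '[0,-14,-22,50,0,0,0,0,-14,-22,109,0,0,0,0,-14,-22,109,0,0,0,0,-14,-22,109,0,0,0,0,-14,-22,109,0,0,0]';  python3 - <<'E'
from h import *
s=ctrl.snapshot("wrist")
save(s,"shell2")
print(delta([.4503,-.069,.181],down(116.9)))
for d in ctrl.trace(s,"shell")[:2]:
    ys,xs=np.nonzero(d["pixels"]); W=ray(s,np.c_[xs,ys],.02)[:,:2]*1000; print(s["frame"][d["pixels"]].mean(0).round(),cv2.minAreaRect(W.astype(np.float32)),xs.min(),xs.max(),ys.min(),ys.max())
E
```

```text
clock: 4.6
tool_pos: [0.4508, -0.0693, 0.2603]
orientation: [180.0, -0.0, 27.0]
force: [0.4, -0.8, 0.4]
opening: 0.0878
gripper_force: 0.0
(array([-0.6, -0.8, 79.8]), array([ 0.04, -0.08,  0.06]))
[169. 170. 173.] ((459.6813659667969, -63.28150939941406), (76.78073120117188, 40.86457061767578), 28.088390350341797) 283 345 136 251
[ 44. 127. 127.] ((359.534912109375, -80.58535766601562), (27.57301902770996, 43.18617248535156), 52.10729217529297) 247 307 307 341
```

```bash
python3 -m inch '[0,0,0,40,0,0,0,0,0,0,65,0,0,0,0,0,0,79,0,0,0,0,0,0,79,0,0,0,1,0,0,79,0,0,0]'; python3 -m inch '[1,0,0,0,0,0,0,1,0,0,0,0,0,0,1,0,0,0,0,0,0,1,0,0,0,0,0,0,1,0,0,0,0,0,0]'; python3 -m inch '[1,0,0,0,0,0,0,1,0,0,0,0,0,0,1,0,0,0,0,0,0]'
```

```text
clock: 5.2
tool_pos: [0.4508, -0.0698, 0.1817]
orientation: [180.0, -0.1, 26.9]
force: [-0.2, 0.3, 0.4]
opening: 0.0837
gripper_force: 0.0
clock: 5.7
tool_pos: [0.4501, -0.07, 0.181]
orientation: [180.0, -0.0, 26.9]
force: [0.5, 0.1, 0.2]
opening: 0.0452
gripper_force: 0.0
clock: 6.0
tool_pos: [0.4501, -0.07, 0.1808]
orientation: [180.0, -0.0, 26.9]
force: [-0.9, 0.4, 3.2]
opening: 0.04
gripper_force: 30.0
```

```bash
python3 -m inch '[1,0,0,-30,0,0,0,1,0,0,-70,0,0,0,1,0,0,-100,0,0,0,1,0,0,-100,0,0,0,1,0,0,-100,0,0,0]'; python3 - <<'E'
from h import *
for i in range(2): s=ctrl.snapshot("wrist")
save(s,"held")
p,r=pose(); z=p[2]-.181; print(p,ctrl.get_obs()["opening"],ctrl.get_obs()["gripper_force"])
for d in ctrl.trace(s,"shell")[:2]:
    ys,xs=np.nonzero(d["pixels"]); W=ray(s,np.c_[xs,ys],.02+z); Wt=r.inv().apply(W-p)*1000; print(s["frame"][d["pixels"]].mean(0).round(),"tool",cv2.minAreaRect(Wt[:,:2].astype(np.float32)),Wt.min(0),Wt.max(0))
print([(round(d["p"],2),r.inv().apply(np.array(d["location"])-p)*1000) for d in ctrl.mark_of(s,"shell")][:3])
print(delta([.5825,.2323,.28],down(97.5)))
E
```

```text
clock: 6.5
tool_pos: [0.4499, -0.07, 0.281]
orientation: [180.0, -0.1, 26.9]
force: [-0.7, -0.7, -1.2]
opening: 0.0396
gripper_force: 30.0
[ 0.4494817  -0.070093    0.27971635] 0.03991502646567402 29.999691154807806
[159. 160. 164.] tool ((11.85205078125, 0.2724170684814453), (40.00147247314453, 78.8915786743164), 89.76154327392578) [-27.51200529 -19.71584466 160.91215215] [ 51.25957829  20.43495357 161.0558071 ]
[ 47. 136. 137.] tool ((-25.540878295898438, -10.299907684326172), (15.3977689743042, 26.450759887695312), 4.164713382720947) [-32.83993364 -23.92495591 161.03752749] [-17.10247199   2.50692899 161.0675091 ]
[(0.9, array([-7.24868157e-01, -5.24653866e-02,  1.80017824e+02])), (0.83, array([-126.37274225,  -17.42268542,  275.13142596])), (0.75, array([  29.18616415, -112.26148074,  280.7429803 ]))]
(array([ 255.2, -209.6,   -0.9]), array([-1.000e-02,  1.400e-01,  1.937e+01]))
```

View pics/held.png

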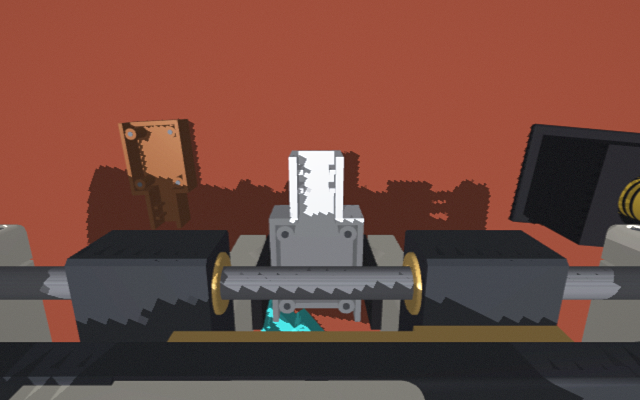

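The shell is held squarely between the pads, with its neck up at (316,151–220) and its origin about 1 mm behind the TCP axis. I'll carry it over the nest.

```bash
python3 -m inch '[1,256,-209.5,0,0,0,19.4,1,256,-209.5,0,0,0,19.4,1,256,-209.5,0,0,0,19.4,1,256,-209.5,0,0,0,19.4,1,256,-209.5,0,0,0,19.4]'; python3 -c "
from h import *
print(delta([.5835,.2324,.24],down(97.5)))"
```

```text
clock: 7.2
tool_pos: [0.5492, 0.1555, 0.2794]
orientation: [179.9, 0.1, 7.5]
force: [0.2, -0.1, -0.7]
opening: 0.0394
gripper_force: 30.0
(array([ 44.1, -71.8,  39.3]), array([ 0.06,  0.11, -0.02]))
```

```bash
python3 -m inch '[1,40,-65,39,0,0,0,1,40,-65,39,0,0,0,1,40,-65,39,0,0,0,1,40,-65,39,0,0,0,1,40,-65,39,0,0,0]'; python3 - <<'E'
from h import *
s=ctrl.snapshot("wrist"); save(s,"hover")
p,r=pose(); print(p)
print(delta([.5835,.2324,.20],down(97.5)))
nestfit(s)
f=s["frame"]; hsv=cv2.cvtColor(f,cv2.COLOR_RGB2HSV); m=((hsv[...,1]<60)&(hsv[...,2]>140)).astype(np.uint8)
n,l,st,c=cv2.connectedComponentsWithStats(m)
for i in range(1,n):
    if st[i,4]>100 and st[i,1]<260:
        ys,xs=np.nonzero(l==i); W=ray(s,np.c_[xs,ys],.022)[:,:2]*1000; print(st[i],[np.round(b,1) for b in cv2.minAreaRect(W.astype(np.float32))])
E
```

```text
clock: 7.7
tool_pos: [0.5797, 0.2227, 0.2411]
orientation: [180.0, 0.1, 7.5]
force: [0.0, -0.1, -0.5]
opening: 0.0399
gripper_force: 30.0
[0.5797995  0.22246369 0.24169403]
(array([ 5. , -9.4, 41.7]), array([ 0.02,  0.03, -0.05]))
nest [  212    81   175   144 15316] ((615.7787475585938, 236.47210693359375), (86.22380828857422, 99.94181823730469), 7.4288105964660645)
[215  86  16  16 216] [array([646.2, 281.6]), array([7.8, 8.3]), np.float64(7.5)]
[367  86  16  16 209] [array([656.9, 200. ]), array([7.8, 8.2]), np.float64(7.5)]
[ 238  130   39   57 1840] [array([613.3, 259.8]), array([32., 21.]), np.float64(7.7)]
[ 298  130   62   81 3032] [array([611.3, 219.1]), array([46.7, 34.3]), np.float64(7.3)]
[289 157  15  43 389] [array([604.8, 236.7]), array([24.8,  8.2]), np.float64(6.3)]
[612 156  24  19 212] [array([636.9,  52. ]), array([ 6.3, 12.1]), np.float64(45.9)]
[613 179  21  17 182] [array([624.5,  47.5]), array([ 6.4, 10.6]), np.float64(46.5)]
[607 225  33  22 362] [array([596.1,  35.1]), array([23.4,  7.3]), np.float64(76.4)]
```

View pics/hover.png

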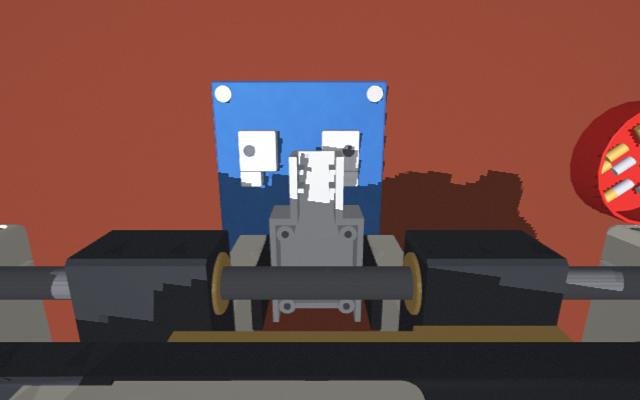

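The nest fit agrees with the earlier one: centre (594.1, 233.6), yaw 7.5°. I'll align and descend to just above the locators.

```bash
python3 -m inch '[1,4.7,-9.5,0,0,0,0,1,4.7,-9.5,24,0,0,0,1,4.7,-9.5,24,0,0,0,1,4.7,-9.5,24,0,0,0,1,4.7,-9.5,24,0,0,0]'; python3 -c "
from h import *
print(delta([.5832,.2322,.193],down(97.5)))"
```

```text
clock: 8.25
tool_pos: [0.5838, 0.2333, 0.2189]
orientation: [-180.0, -0.1, 7.5]
force: [0.1, 1.1, -0.8]
opening: 0.0396
gripper_force: 30.0
(array([-0.8,  1. , 25.9]), array([-0.02, -0.07, -0.02]))
```

```bash
python3 -m inch '[1,-0.6,1,5,0,0,0,1,-0.6,1,10,0,0,0,1,-0.6,1,15,0,0,0,1,-0.6,1,19,0,0,0,1,-0.6,1,19,0,0,0]'; python3 -c "
from h import *
print(delta([.5832,.2322,.193],down(97.5)))"
```

```text
clock: 8.75
tool_pos: [0.583, 0.2322, 0.198]
orientation: [180.0, 0.0, 7.5]
force: [-0.3, -0.4, -1.0]
opening: 0.0399
gripper_force: 30.0
(array([ 0.2, -0. ,  5. ]), array([ 0.02,  0.04, -0.02]))
```

```bash
python3 -m inch '[1,0,0,2,0,0,0,1,0,0,4,0,0,0,1,0,0,5.3,0,0,0,1,0,0,5.3,0,0,0,1,0,0,5.3,0,0,0]'
```

```text
clock: 9.25
tool_pos: [0.583, 0.2322, 0.1934]
orientation: [180.0, 0.0, 7.5]
force: [-0.4, -0.4, -1.5]
opening: 0.0397
gripper_force: 30.0
```

```bash
python3 -m inch '[1,0,0,0.8,0,0,0,1,0,0,0.8,0,0,0,1,0,0,0.8,0,0,0]'; python3 -m inch '[0,0,0,0,0,0,0,0,0,0,0,0,0,0,0,0,0,0,0,0,0,0,0,0,0,0,0,0,0,0,0,0,0,0,0]'
```

```text
clock: 9.55
tool_pos: [0.5831, 0.2323, 0.1929]
orientation: [-180.0, -0.0, 7.5]
force: [-1.2, -0.9, 1.8]
opening: 0.0396
gripper_force: 30.0
clock: 10.05
tool_pos: [0.583, 0.2322, 0.1925]
orientation: [180.0, 0.0, 7.5]
force: [-0.5, -0.8, 0.4]
opening: 0.0741
gripper_force: 0.0
```

```bash
python3 -m inch '[0,0,0,0,0,0,0,0,0,0,-15,0,0,0,0,0,0,-40,0,0,0,0,0,0,-80,0,0,0,0,0,0,-120,0,0,0]'; python3 -m inch '[0,-30,0,-40,0,0,0,0,-30,0,-40,0,0,0,0,-30,0,-40,0,0,0]'; python3 - <<'E'
from h import *
for i in range(2): s=ctrl.snapshot("wrist")
save(s,"seated"); nestfit(s)
for d in ctrl.trace(s,"shell")[:1]:
    ys,xs=np.nonzero(d["pixels"]); W=ray(s,np.c_[xs,ys],.032)[:,:2]*1000; print(cv2.minAreaRect(W.astype(np.float32)))
print([(round(d["p"],2),np.round(d["location"],4).tolist()) for d in ctrl.mark_of(s,"shell")][:2])
c=cv2.resize(cv2.imread("pics/seated.png")[60:260,180:450],None,fx=2.9,fy=2.9); cv2.imwrite("pics/seatedc.png",c)
E
```

```text
clock: 10.55
tool_pos: [0.5828, 0.232, 0.3134]
orientation: [180.0, 0.1, 7.5]
force: [0.8, 0.9, 1.0]
opening: 0.0872
gripper_force: 0.0
clock: 10.85
tool_pos: [0.5528, 0.2283, 0.3543]
orientation: [-179.9, -0.1, 7.5]
force: [0.0, -0.3, -0.7]
opening: 0.0877
gripper_force: 0.0
nest [ 258   57  116  146 8839] ((594.2454833984375, 233.37808227539062), (129.16534423828125, 99.71006774902344), 7.485130786895752)
((593.6498413085938, 232.3537139892578), (75.6431655883789, 40.634151458740234), 6.557586193084717)
[(0.85, [0.5795, 0.2327, 0.0127])]
```

View pics/seatedc.png

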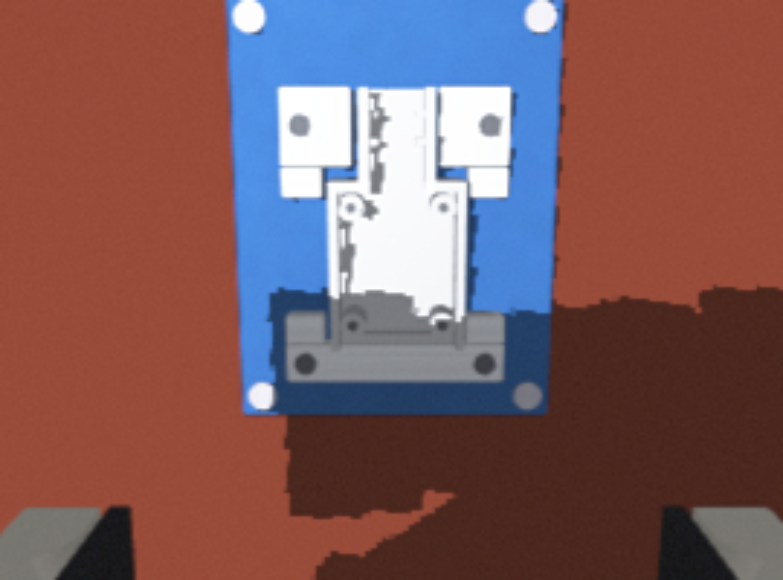

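The shell is fully seated: it sits square in the T pocket, in line with the plate (neck top about (400,90), body down to (400,345) in the crop). Next is the torch.

```bash
python3 - <<'E'
from h import *
print(np.round(ctrl.get_obs()["joint_pos"],1))
print(delta([.53,-.225,.40],down(22)))
E
```

```text
[ 41.1  15.7 -13.6  -0.  -60.9  56.4]
(array([-82.1, 446.4, -48.1]), array([1.400e-01, 6.000e-02, 7.547e+01]))
```

```bash
python3 -m inch '[0,-82,446,-48,0,0,75.5,0,-82,446,-48,0,0,75.5,0,-82,446,-48,0,0,75.5,0,-82,446,-48,0,0,75.5,0,-82,446,-48,0,0,75.5]'; python3 -c "
from h import *
print(delta([.53,-.225,.40],down(22)))"
```

```text
clock: 11.55
tool_pos: [0.5403, -0.0218, 0.378]
orientation: [179.9, 0.1, -35.8]
force: [2.4, -0.1, 0.3]
opening: 0.0877
gripper_force: 0.0
(array([110.5, 170.8, -21.8]), array([ 0.12,  0.04, 32.17]))
```

```bash
python3 -m inch '[0,104,160,-20,0,0,32,0,104,160,-20,0,0,32,0,104,160,-20,0,0,32,0,104,160,-20,0,0,32,0,104,160,-20,0,0,32]'; python3 - <<'E'
from h import *
for i in range(2): s=ctrl.snapshot("wrist")
save(s,"torch"); print(pose()[0])
for t in("torch","stand_well","stand","driver_red","driver_green"): print(t,[(round(d["p"],2),np.round(d["location"],4).tolist()) for d in ctrl.mark_of(s,t)][:2])
for d in ctrl.trace(s,"torch")[:1]:
    ys,xs=np.nonzero(d["pixels"]); print(xs.min(),xs.max(),ys.min(),ys.max())
E
```

```text
clock: 12.05
tool_pos: [0.5321, -0.215, 0.3978]
orientation: [179.9, 0.0, -68.0]
force: [-0.1, -0.1, -0.1]
opening: 0.0876
gripper_force: 0.0
[ 0.53225197 -0.21192031  0.39746009]
torch [(0.81, [0.5493, -0.2335, 0.0083])]
stand_well [(0.82, [0.5481, -0.234, 0.0677]), (0.6, [0.5493, -0.2368, 0.0072])]
stand [(0.81, [0.5659, -0.2742, -0.0008]), (0.6, [0.549, -0.2362, 0.0072])]
driver_red [(0.75, [0.5747, -0.2875, 0.0652])]
driver_green [(0.91, [0.5855, -0.3201, 0.0612])]
289 318 63 94
```

View pics/torch.png

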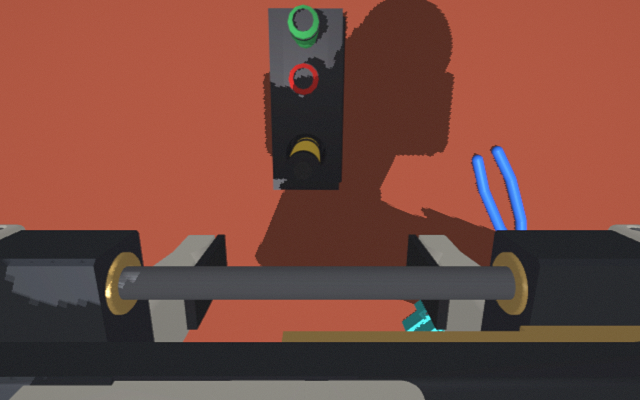

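The view shows the torch's tail at about (305,165) near the stand's lower end, with the red handle at (303,79), green at (303,22) and the stand edges vertical, so yaw 22° is right.

```bash
python3 - <<'E'
from h import *
s=ctrl.snapshot("wrist")
f=s["frame"]; hsv=cv2.cvtColor(f,cv2.COLOR_RGB2HSV)
m=(hsv[...,0]>15)&(hsv[...,0]<35)&(hsv[...,1]>120)&(hsv[...,2]>60); m[200:]=0; ys,xs=np.nonzero(m); print(xs.min(),xs.max(),ys.min(),ys.max())
sub=cv2.convertScaleAbs(f[120:200,260:350],alpha=4); cv2.imwrite("pics/tail.png",cv2.resize(sub[...,::-1],None,fx=6,fy=6))
print(ray(s,[[305,165]],.14), proj(s,[.549,-.2335,.14]), proj(s,[.549,-.2335,.065]))
print(delta([.549,-.2335,.30],down(22.2)),pose()[0])
E
```

```text
293 323 134 155
[[ 0.54970825 -0.23412855  0.14      ]] [305.61172921 166.22970967] [307.98929922 151.12806436]
(array([28.3, -6. , 98.9]), array([0.  , 0.  , 0.42])) [ 0.53255566 -0.20968604  0.39889276]
```

View pics/tail.png

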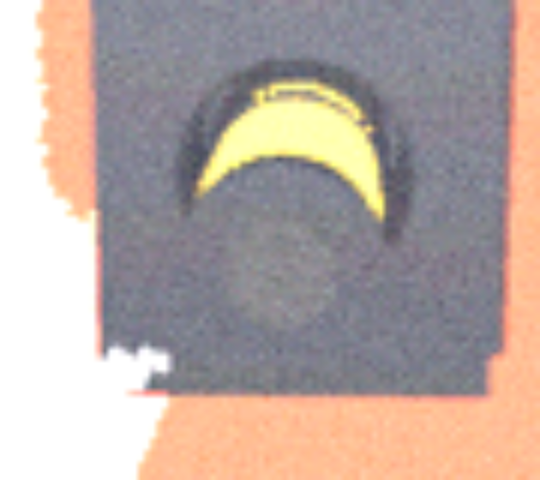

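```bash
python3 -m inch '[0,28,-6,20,0,0,0.4,0,28,-6,40,0,0,0.4,0,28,-6,60,0,0,0.4,0,28,-6,60,0,0,0.4,0,28,-6,60,0,0,0.4]'; python3 - <<'E'
from h import *
for i in range(2): s=ctrl.snapshot("wrist")
print(delta([.5495,-.234,.269],down(22.2)),pose()[0])
E
```

```text
clock: 13.0
tool_pos: [0.5489, -0.2338, 0.3393]
orientation: [180.0, -0.0, -67.8]
force: [0.4, 0.4, 0.8]
opening: 0.0875
gripper_force: 0.0
(array([ 0.1, -0.2, 71.4]), array([-0.09, -0.07, -0.04])) [ 0.54912969 -0.23396217  0.3403772 ]
```

```bash
python3 -m inch '[0,0,0,30,0,0,0,0,0,0,55,0,0,0,0,0,0,71,0,0,0,0,0,0,71,0,0,0,1,0,0,71,0,0,0]'; python3 -m inch '[1,0,0,0,0,0,0,1,0,0,0,0,0,0,1,0,0,0,0,0,0,1,0,0,0,0,0,0,1,0,0,0,0,0,0]'; python3 -m inch '[1,0,0,0,0,0,0,1,0,0,0,0,0,0,1,0,0,0,0,0,0,1,0,0,0,0,0,0,1,0,0,0,0,0,0]'
```

```text
clock: 13.6
tool_pos: [0.5492, -0.2342, 0.2692]
orientation: [-179.9, -0.1, -67.9]
force: [0.3, 0.7, 0.4]
opening: 0.0834
gripper_force: 0.0
clock: 14.1
tool_pos: [0.5486, -0.2342, 0.2682]
orientation: [-180.0, -0.0, -67.9]
force: [-0.4, -0.1, 0.1]
opening: 0.0451
gripper_force: 0.0
clock: 14.6
tool_pos: [0.5486, -0.2342, 0.2679]
orientation: [180.0, 0.0, -67.9]
force: [0.0, -0.3, -0.6]
opening: 0.0236
gripper_force: 30.0
```

Gripped at 24 mm. Lifting straight up.

```bash
python3 -m inch '[1,0,0,-20,0,0,0,1,0,0,-50,0,0,0,1,0,0,-90,0,0,0,1,0,0,-130,0,0,0,1,0,0,-150,0,0,0]'; python3 - <<'E'
from h import *
ob=ctrl.get_obs(); print(ob["opening"],ob["force"],np.round(ob["joint_pos"],1))
for n in("scene","wrist"):
    s=ctrl.snapshot(n); save(s,"lift_"+n)
    if n=="scene":
        cv2.imwrite("pics/liftc.png",cv2.resize(cv2.imread("pics/lift_scene.png")[100:340,160:400],(600,600)))
    p,r=pose(); print(n,[(round(d["p"],2),np.round(r.inv().apply(np.array(d["location"])-p)*1000,1)) for d in ctrl.mark_of(s,"torch")][:2])
# final pose candidates: tool axis 45 down, from -y side or others
mid=np.array([.5822,.2321,.022])
p,r=pose()
for az in (60,80,100,112,-70):
    d=np.array([np.cos(np.radians(az)),np.sin(np.radians(az)),-1])/2**.5
    P=mid-d*(.12+.263); R,_=Ro.align_vectors([d],[[0,0,-1]]); print(az,P.round(3),delta(P,R*down(22.2)))
E
```

```text
clock: 15.1
tool_pos: [0.5489, -0.2344, 0.4218]
orientation: [-179.8, -0.2, -67.9]
force: [1.2, -0.7, -1.4]
opening: 0.0233
gripper_force: 30.0
0.023330998601264783 [ 1.20233464 -0.72885885 -1.43526211] [ -4.4  12.5  -8.2   0.1 -69.   26.5]
scene [(0.82, array([  0.4,   1.5, 269.9])), (0.7, array([ 92.6,   3.5, 359.1]))]
wrist [(0.72, array([1.000e+00, 2.000e-01, 2.598e+02]))]
60 [ 0.447 -0.002  0.293] (array([-252.7,    6.9,  125. ]), array([ 35.51, -27.59,  -0.1 ]))
80 [ 0.535 -0.035  0.293] (array([-189.7,  -62.8,  125. ]), array([ 23.93, -38.07,  -0.09]))
100 [ 0.629 -0.035  0.293] (array([-154.3, -150. ,  125. ]), array([  9.45, -43.97,  -0.09]))
112 [ 0.684 -0.019  0.293] (array([-148.3, -206.3,  125. ]), array([  0.1 , -44.97,  -0.08]))
-70 [0.49  0.487 0.293] (array([-689.7, -216.7,  125.3]), array([-1.71, 44.99, -0.1 ]))
```

View pics/liftc.png

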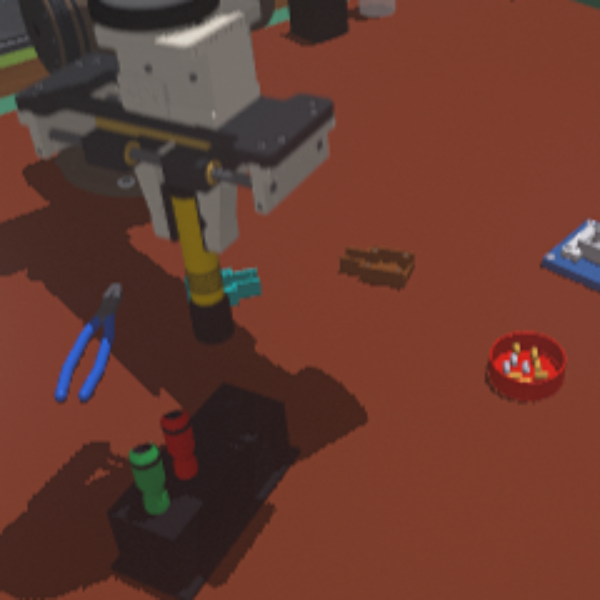

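The torch hangs straight in line with the fingers, clear of the stand (head at about (212,320) in the crop), and the drivers are untouched. I'll swing it to the inspection pose from the azimuth-112° side.

```bash
python3 -m inch '[1,-30,-41,10,0,-8.5,0,1,-60,-82,20,0,-17,0,1,-90,-123,40,0,-25.5,0,1,-120,-164,60,0,-34,0,1,-140,-195,80,0,-42,0]'; python3 -m inch '[1,0,0,0,0,0,0]'; cat >> h.py <<'E'
def final(az=112,L=.263,ax=np.array([0,0,1.])):
    mid=np.array([.5822,.2321,.022]); p,r=pose()
    d=np.array([np.cos(np.radians(az)),np.sin(np.radians(az)),-1])/2**.5
    c=r.apply(ax); A=Ro.from_rotvec(np.cross(c,d)/np.linalg.norm(np.cross(c,d))*np.arccos(np.clip(c@d,-1,1)))
    return delta(mid-d*(.12+L),A*r)
E
python3 -c "
from h import *
print(final(),np.round(ctrl.get_obs()['joint_pos'],1))"
```

```text
clock: 15.8
tool_pos: [0.6752, -0.0327, 0.3385]
orientation: [180.0, 42.4, -67.9]
force: [1.2, -0.4, -2.0]
opening: 0.0235
gripper_force: 30.0
clock: 15.9
tool_pos: [0.6757, -0.0309, 0.3304]
orientation: [179.2, 42.7, -68.4]
force: [-0.1, -1.5, -2.8]
opening: 0.0239
gripper_force: 30.0
(array([ 19.5, -12.2,  32.9]), array([ 0.52, -2.27,  0.  ])) [ -0.5  31.3  16.3 -38.7 -94.   26.3]
```

```bash
python3 -m inch '[1,9,-6,15,0,-1,0,1,19,-11,32,0,-2.5,0,1,19,-11,32,0,-2.5,0,1,19,-11,32,0,-2.5,0,1,19,-11,32,0,-2.5,0]'; python3 - <<'E'
from h import *
print(final(),pose()[0])
for n in("scene","top","wrist"):
    s=ctrl.snapshot(n); save(s,"fin_"+n); p,r=pose()
    print(n,[(round(d["p"],2),np.round(r.inv().apply(np.array(d["location"])-p)*1000,1)) for d in ctrl.mark_of(s,"torch")][:2],[np.round(d["location"],3) for d in ctrl.mark_of(s,"shell")][:3])
    if n=="scene": cv2.imwrite("pics/finc.png",cv2.resize(cv2.imread("pics/fin_scene.png")[60:300,220:480],(780,720))[:600])
E
```

```text
clock: 16.4
tool_pos: [0.6816, -0.024, 0.3047]
orientation: [-179.9, 44.4, -67.8]
force: [-0.3, 0.0, -0.6]
opening: 0.0241
gripper_force: 30.0
(array([ 5.6, -3.8, 11.2]), array([ 0.02, -0.58,  0.  ])) [ 0.68159289 -0.02399634  0.30470954]
scene [(0.38, array([  4.5,   1. , 264.2]))] [array([ 0.328, -0.116,  0.001]), array([0.581, 0.231, 0.015]), array([0.428, 0.047, 0.003])]
top [(0.82, array([ -3. ,  -0.4, 264.8])), (0.28, array([339.5, 198.8,  -0.7]))] [array([0.585, 0.231, 0.012]), array([ 0.316, -0.243, -0.002])]
wrist [(0.59, array([ -5.9,  -2.6, 260.6]))] [array([0.583, 0.233, 0.009]), array([ 0.424,  0.043, -0.001])]
```

View pics/finc.png

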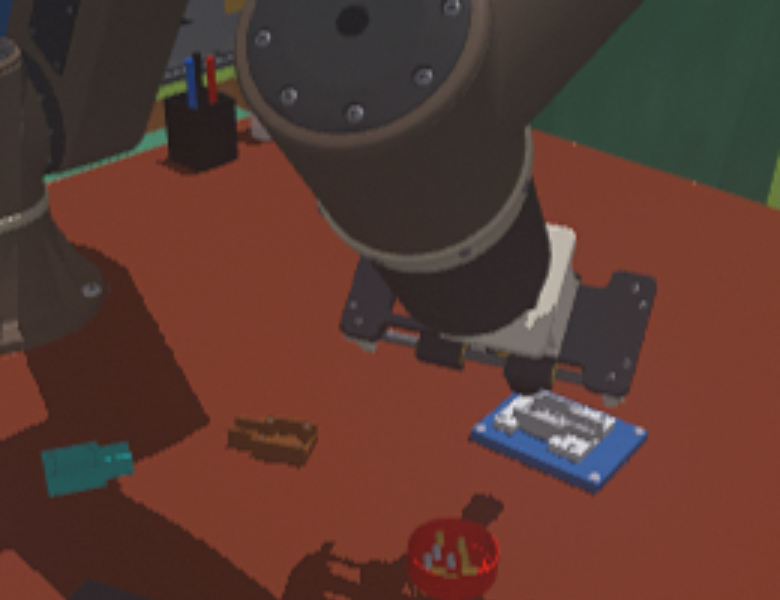

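The torch is mostly hidden behind the arm here; the nest and shell are intact at (555,440), and the tin is in place. I'll apply the residual correction and check from the wrist.

```bash
python3 -m inch '[1,5.5,-4,11,0,-0.6,0,1,5.5,-4,11,0,-0.6,0,1,5.5,-4,11,0,-0.6,0,1,5.5,-4,11,0,-0.6,0,1,5.5,-4,11,0,-0.6,0]'; python3 - <<'E'
from h import *
print(final(),pose()[0])
for n in("top","wrist","wrist"):
    s=ctrl.snapshot(n); save(s,"fin2_"+n); p,r=pose()
    print(n,[(round(d["p"],2),np.round(r.inv().apply(np.array(d["location"])-p)*1000,1)) for d in ctrl.mark_of(s,"torch")][:2], "axis px",[proj(s,p+r.apply([0,0,k])).round() for k in (.159,.2,.263,.383)])
E
```

```text
clock: 17.35
tool_pos: [0.6841, -0.0186, 0.2919]
orientation: [-180.0, 45.1, -67.9]
force: [0.1, 0.9, -0.3]
opening: 0.0239
gripper_force: 30.0
(array([-0.5,  0.6, -0.8]), array([0.07, 0.09, 0.  ])) [ 0.68407513 -0.01857058  0.29194235]
top [(0.9, array([ -1.8,  -0.4, 263.7]))] axis px [array([281., 116.]), array([269., 126.]), array([251., 139.]), array([222., 163.])]
wrist [(0.87, array([ -0.7,   1. , 260. ])), (0.44, array([  9.2,  -1.8, 390.5]))] axis px [array([314., 272.]), array([314., 237.]), array([315., 204.]), array([315., 172.])]
wrist [(0.55, array([ -2.2,   1.9, 260.3]))] axis px [array([314., 272.]), array([314., 237.]), array([315., 204.]), array([315., 172.])]
```

View pics/fin2_wrist.png

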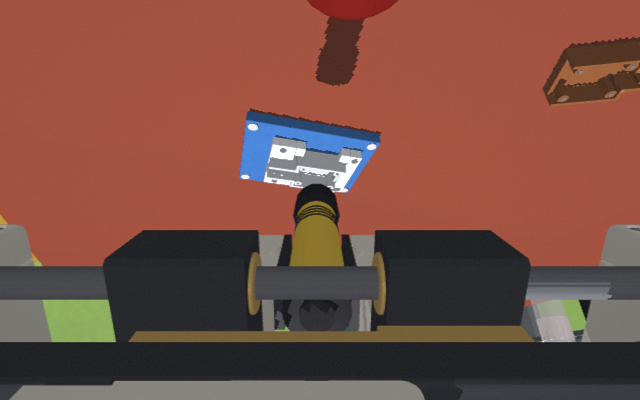

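The torch points along the tool axis: head centred at about (316,203), prediction (315,204). It aims at the shell in the nest at (315,172). The residual is under 1 mm, so I'm letting it settle and handing in.

```bash
python3 -m inch '[1,-0.5,0.6,-0.8,0,0,0,1,-0.5,0.6,-0.8,0,0,0,1,-0.5,0.6,-0.8,0,0,0,1,-0.5,0.6,-0.8,0,0,0,1,-0.5,0.6,-0.8,0,0,0]'; python3 -c "
from h import *
print(final(),np.abs(ctrl.get_obs()['qvel']).max()); print(ctrl.close_job())"
```

```text
clock: 18.15
tool_pos: [0.6835, -0.019, 0.2927]
orientation: [180.0, 45.1, -67.9]
force: [1.6, -1.0, -0.9]
opening: 0.0234
gripper_force: 30.0
(array([-0. , -0.1, -0.1]), array([0.08, 0.1 , 0.  ])) 0.1668833809272369
the job is handed in; nothing more can be done
None
```

The job is handed in at about 18 s: the shell is seated and released in the nest, and the torch is held still at 45° with its lens about 12 cm from the shell's middle and aimed at it; no verdict came back.

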